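Third hand for a slatted riser

ROBOT

A 6-joint arm with a two-finger parallel gripper is mounted at the origin on the work surface. World frame = base frame: x ahead of the robot, y to its left, z up, the work surface at z = 0. Lengths are in mm, angles in rad, forces in N, time in s.
With the tool pointing down it reaches from about 275 to 750 mm from the base axis. Payload 10.2 kg.
Tool frame: the origin (TCP) lies between the finger pads; the fingertips stand 17 mm ahead of it and the grasp point (between the pads) lies 2 mm behind it (tips_ahead is the distance from the TCP to the fingertips, in mm); z points along the fingers, y is the line along which they close (so a half turn about z gives the same grasp; the last joint's range is limited). The gripper opens to 85 mm and grips with 20 to 120 N. Pads are 22 mm wide; open, the fingers measure 114 mm over their backs; the gripper's body (76 mm by 85 mm) begins 54 mm behind the grasp point. The pads swing forward as they close: fully open they stand 13 mm farther back than shut.
Start: joints at [1.111, 0.313, 1.498, -0, 1.331, -0.223], TCP at [123.174, 510.352, 248.294] pointing down, gripper open.
Joint ranges: [-2.94, 2.94], [-0.97, 2.17], [0.19, 2.56], [-1.23, 4.37], [0.02, 3.11], [-2.88, 2.88]. Speed limits (rad/s): [2.39, 2.39, 3.01, 3.14, 3.14, 3.14].

INTERFACE

Orientations are given as a unit quaternion [w, x, y, z].
In Python, from rig import sense, capture, finish_job, boxes_of, tips_ahead gives the robot as it stands.
- The arm moves only by the tool drive_tool, never from a script. Its argument "commands" is text: rows parted by semicolons, each of 7 numbers parted by spaces: the shift along the world's x, y, z in units of 0.1 m (1.0 is 0.1 m), then the turn, a rotation vector about the world's x, y, z in units of pi/4 rad (1.0 is pi/4 rad), then the opening in per cent of the stroke, from 0 (shut) to 100 (fully open). A call has 1 to 20 rows; each row shifts and turns the commanded pose from where the row before left it; what a row does not reach is not made up. A row lasts 1/12 s, in which the tool goes at most 41.7 mm and 7.16 degrees, less where a joint would pass 70% of its speed; a pose out of reach is approached as far as the arm can. A call with a number of a shift or a turn outside -1 to 1 is refused whole. A call with a gripper value outside its range is refused whole. The fingers move at their own pace and stop on an object; "force" is the grip in N (left out, the last holds). Time passes only in rows, so rows that do not move let the fingers close. It gives the time, the measured TCP pose, the force, the opening and the grip force at its end, in the units of the state.
- sense(): the state, without advancing time (a new reading comes with each control period).
- capture(name): name is "scene" or "top" or "wrist"; returns a dict with "pixels" (420x560x3 uint8, blue, green, red), "fov_y" (degrees; the focal length in pixels is half the picture's height over the tangent of half this angle, whatever the lens; pixels are square), "cx", "cy" (the principal point, pixels), "position" and "attitude" of the camera in the world; the wrist camera has in their place "tool_from_camera" (4x4, takes a point from camera to tool coordinates, whose origin is the TCP and whose axes are the flange's). Camera axes: x right, y down, z forward; pixel columns grow to the right and rows downward; lengths in mm; the calibration is good to about 2 mm. A picture is of the moment at which its call begins: read the wrist's pose just before it. There is no depth.
- finish_job(): hands the job in; it is judged then, once.
Trained networks look in a picture, given as the dict that the camera call returned (one of the last four; its "shot" number tells which), for a name from the list of things; names that differ only in an ending like _2 or _b are one class to them, and where a whole thing is asked for, a point or a joint stands for the part that bears it (a point fixed in the world has none). Each returns a list of dicts, best first, with "confidence" (0 to 1); they miss things now and then, are a little off and sometimes report something else, mostly with a low value. They report only what shows in the picture. A call takes as long as a camera call. They do not tell look-alikes from the thing itself.
- boxes_of(picture, name): "position" ([column, row] in pixels, amid what is visible of it).
The state is a dict: "time_s": time; "joints": joint angles; "dq": joint speeds; "tau": joint torques, N m; "eef_pos": TCP position; "ee_rot": TCP orientation; "force": force on the tool from outside, world axes, zero at the start; "wrist_torque": the same for the moment, N m; "grip_width": opening from 0.0 (shut) to 1.0 (fully open); "grip_force": force on a finger pad.
Only numpy, scipy, OpenCV 4.12 (cv2) and the standard library are available. Lean on these libraries where they do the work, as an engineer would, in place of code of your own. Each camera call takes 0.05 s, during which the arm holds its last target. There are 200 camera calls.

TASK

A slatted riser for the sample stacks is being put together in the jig: lay the loose pale runner flat in the empty place beside its twin, between its cleats, its far end close to the end block, and let go of it. Then lay the dark cross slat centred across both runners and slide it, flat and square, against both pads of the sprung blue fence until the red pointer stands in the middle of the green zone (a push of about 10 N; never drive the fence to the end of its travel). Finish while still pushing steadily like that, so a colleague can staple it, with both runners still in their places and the tape roll, carton and stapler left alone.

Things in the scene. Friction and masses are not known exactly. Their poses are not given: they have to be found in the camera images.
- jig: Fixed plywood assembly jig, board 340 x 290, 12 thick. Origin on the table; x points to the fence, away from the robot, turned by the jig's yaw; z up; the board spans x = -155 to +185. Runner places lie along x, centred at y = +60 (empty) and y = -60 (twin lies there). Aluminium guides 62 high stand at y = +-130, x = 95 to 165; the +y one carries a white strip with the green zone
- runner_place (a point): On the board top (12 above the table) at jig x = -35, y = +60: where the runner's origin belongs, its length along the jig's x, 5 short of the end block (15 either way along x will do). Cleats 8 high, 30 long, at jig x = -115 and +45 flank it, 44 apart in the clear; between them the sides are free. The end block, 14 high, begins at x = +70
- runner: Loose pale wooden runner, 200 long, about 85 g, lying on the open table on the robot's left; square-edged, 32 wide, 20 thick; origin: centre of its underside; x along its length, z up
- fitted_runner: Pale wooden runner like the loose one, 200 long, lying loose in the jig's place at y = -60; square-edged, 32 wide, 20 thick; origin: centre of its underside; x along its length, z up
- cross_slat: Dark wooden cross slat, 240 long, about 95 g, lying on the open table on the robot's left; square-edged, 32 wide, 20 thick; origin: centre of its underside; x along its length, z up. Laid across the runners its origin is 32 above the table and its length runs along the jig's y
- fence_face (a point): Midpoint between the two fence pads' faces, 47 above the table; jig x = +55 when free, moving to +x when pushed. Pads are 26 wide, centred 97 either side (outside the runners), 36 to 58 above the table. Between them a gap 168 wide, 60 deep leaves room for a finger in front of a slat held by its middle; pushing from behind with shut fingers is fine too
- fence_bar (a joint): How far the fence is pushed back, m: 0 free, 0.020 at its stop; the spring takes 1 N per mm without preload. The red pointer is in the green zone from 0.005 to 0.015 (5 to 15 N), in its middle at 0.010
- tape_roll: Roll of brown tape lying flat, 100 across, 48 high; origin: centre of its underside. Leave alone
- carton: Small open cardboard carton 100 x 140, 60 high; origin: centre of its underside. Leave alone
- stapler: Red stapler, 140 x 34, 61 high; origin: centre of its underside. Leave alone
Things that resemble listed ones, but are neither listed nor needed, are in the scene too. What is shaped like the cross_slat but turquoise is not meant.

How it is judged (in metres and radians):
On the way, in this order (a step that is already met when the one before it is completed fails the run):
1. the loose runner lies in its place in the jig, let go (x of runner in the frame of jig between -0.057 and -0.018 m and y of runner in the frame of jig between 0.05 and 0.07 m and z of runner in the frame of jig between 0.009 and 0.015 m and angle between the x axis of runner and the x axis of jig, either way round below 0.1 rad and contact force between runner and the fingers below 0.1 N and linear speed of runner below 0.02 m/s), for 0.2 s.
2. the cross slat lies across both runners (z of cross_slat in the frame of jig between 0.029 and 0.035 m and y of cross_slat in the frame of jig between -0.015 and 0.015 m and angle between the x axis of cross_slat and the y axis of jig, either way round below 0.12 rad and angle between the z axis of cross_slat and the z axis of jig, either way round below 0.05 rad), for 0.2 s.
At the end, for the whole second after the job is handed in: Runners flat in their places (10 mm across, 19 along, 0.1 rad); cross slat on them (height 3 mm), centred to 15 mm, square to 0.06 and flat to 0.05 rad, at rest, pressed on the fence with 4.5 to 16 N; fence pushed back 4.5 to 15.5 mm, by the slat, the robot not touching the jig (all of step 2 and x of runner in the frame of jig between -0.057 and -0.018 m and y of runner in the frame of jig between 0.05 and 0.07 m and z of runner in the frame of jig between 0.009 and 0.015 m and angle between the x axis of each of runner, fitted_runner and the x axis of jig, either way round below 0.1 rad and x of fitted_runner in the frame of jig between -0.057 and -0.018 m and y of fitted_runner in the frame of jig between -0.07 and -0.05 m and z of fitted_runner in the frame of jig between 0.009 and 0.015 m and angle between the x axis of cross_slat and the y axis of jig, either way round below 0.06 rad and contact force between cross_slat and jig between 4.5 and 16 N and value of joint fence_bar between 0.0045 and 0.0155 m and linear speed of cross_slat below 0.01 m/s and contact force between jig and the arm below 0.5 N and contact force between jig and the fingers below 0.5 N); the arm keeps its last pose, push and grip.
It fails at once if the fence is driven to the end of its travel (value of joint fence_bar above 0.0195 m).
It fails at once if the tape roll is pushed about (over 25 mm) (distance of tape_roll from where it was at the start of the episode above 0.025 m).
It fails at once if the carton is pushed about (over 25 mm) (distance of carton from where it was at the start of the episode above 0.025 m).
It fails at once if the stapler is pushed about (over 25 mm) (distance of stapler from where it was at the start of the episode above 0.025 m).
It also fails if it takes over 58 s, if anything falls off the work surface, if the arm or the gripper's body presses on something with over 40 N, if the wrist force passes 120 N, or if a joint passes its speed limit or range.

## Working session

There is one attempt and no reset: what is moved stays moved. The work goes in short steps, Python scripts to look and compute and a tool call to move; the robot and the scene stay as the last step left them, time stands still between calls to the robot, and variables do not carry over. Pictures are saved under pics/ and viewed, at most 10 in all, crops included, and the job is handed in when it is done.

Besides the shell and the picture viewer there is one more tool, called after ">>>" as name(argument=value, ...) on one line, values as JSON. drive_tool: Moves the arm, as the interface text tells. Shifts and turns lie within -1 to 1; 1 stands for 0.1 m of shift or pi/4 rad of turn. Its arguments: {"type":"object","properties":{"commands":{"type":"string"},"force":{"type":"number"}},"required":["commands"]}

```bash
ls; mkdir -p pics
cat > h.py <<'E'
import numpy as np, cv2
from scipy.spatial.transform import Rotation as R
from rig import sense, capture, finish_job, boxes_of, tips_ahead
def rot(q): return R.from_quat([q[1],q[2],q[3],q[0]])
def cam(c, s=None):
    if 'position' in c:
        a=np.array(c['attitude'],float)
        M=rot(a).as_matrix() if a.size==4 else a.reshape(3,3)
        return np.array(c['position'],float),M
    T=np.array(c['tool_from_camera'],float); Q=rot(s['ee_rot']).as_matrix()
    return np.array(s['eef_pos'])+Q@T[:3,3], Q@T[:3,:3]
def f(c): return c['pixels'].shape[0]/2/np.tan(np.radians(c['fov_y'])/2)
def ground(c,px,z,s=None):
    p,M=cam(c,s); d=M@np.array([(px[0]-c['cx'])/f(c),(px[1]-c['cy'])/f(c),1])
    return p+d*(z-p[2])/d[2]
def proj(c,P,s=None):
    p,M=cam(c,s); q=M.T@(np.array(P,float)-p); return q[:2]/q[2]*f(c)+[c['cx'],c['cy']]
E
python3 - <<'E'
from h import *
for n in ['top','scene']:
    c=capture(n); cv2.imwrite(f'pics/{n}0.png',c['pixels'])
    print(n,c['position'],c['attitude'],c['fov_y'],c['cx'],c['cy'],[k for k in c])
    for o in ['jig','runner','fitted_runner','cross_slat','fence_face','tape_roll','carton','stapler','runner_place']:
        print(o,[(np.round(b['position']),round(b['confidence'],2),np.round(ground(c,b['position'],20)[:2])) for b in boxes_of(c,o)])
print(sense(), tips_ahead)
E
```

```text
pics
top [ 240.51636454   58.27411969 1665.91128271] [ 0.03920817 -0.70395552  0.70769987 -0.04549985] 44.96684311086612 274.3393969856203 203.4976205190043 ['pixels', 'fov_y', 'cx', 'cy', 'position', 'attitude', 'shot']
jig [(array([328., 156.]), 0.92, array([ 597., -137.]))]
runner [(array([179., 211.]), 0.78, array([417., 352.]))]
fitted_runner [(array([351., 172.]), 0.67, array([ 541., -209.]))]
cross_slat [(array([194., 290.]), 0.58, array([160., 302.]))]
fence_face [(array([327., 123.]), 0.85, array([ 709., -133.]))]
tape_roll [(array([436., 201.]), 0.81, array([ 445., -486.])), (array([178., 213.]), 0.65, array([410., 358.]))]
carton [(array([207., 122.]), 0.6, array([714., 267.]))]
stapler [(array([427., 163.]), 0.97, array([ 572., -464.]))]
runner_place [(array([328., 154.]), 0.96, array([ 605., -134.]))]
scene [1277.34419592  314.9158875  1547.39619875] [-0.16075911  0.56656753  0.77958121 -0.21309827] 42.86679693688922 269.1823726411073 200.16357911507552 ['pixels', 'fov_y', 'cx', 'cy', 'position', 'attitude', 'shot']
jig [(array([197., 244.]), 0.8, array([ 626., -119.]))]
[... 699 characters left out ...]
))]
{'time_s': 1.0, 'joints': array([ 1.11057670e+00,  3.12886172e-01,  1.49770036e+00, -6.20599039e-06,
        1.33101366e+00, -2.23421009e-01]), 'dq': array([-0.00020039, -0.00062428, -0.0007316 , -0.00079672, -0.00112913,
       -0.00286611]), 'tau': array([-1.00026620e-03, -4.12172842e+01, -2.59898275e+01, -2.48853630e-04,
        7.27129118e-04, -4.45611761e-06]), 'eef_pos': array([123.18545171, 510.34512837, 248.30111912]), 'ee_rot': array([ 1.57708836e-06,  1.18122142e-01,  9.92999073e-01, -4.55953120e-06]), 'force': array([-1.10786377, -0.09573281, -1.37919809]), 'wrist_torque': array([ 0.0747642 , -0.00539592,  0.01635444]), 'grip_force': 0.0, 'grip_width': 1.0015668271651148} 17.0
```

Run:
```python
import cv2
a=cv2.imread('pics/top0.png')[70:370,80:480]; cv2.imwrite('pics/topc.png',cv2.resize(a,(800,600),interpolation=cv2.INTER_CUBIC))
```

```text
(no output)
```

View pics/topc.png

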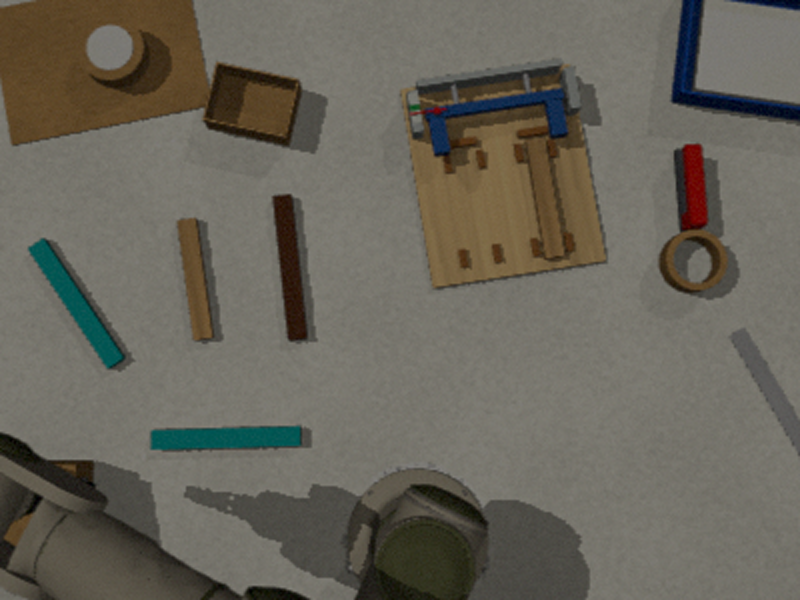

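View pics/scene0.png

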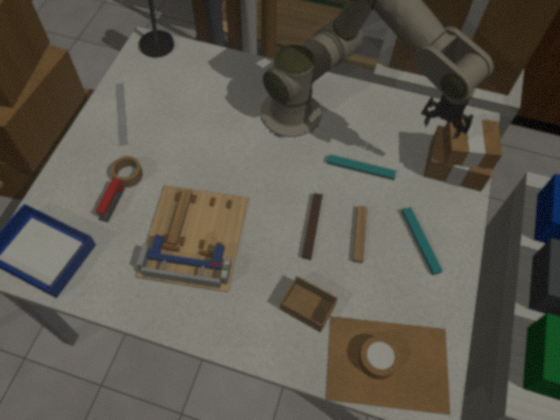

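The top crop shows the loose pale runner at crop (196,279) and the dark brown slat at (290,267). The turquoise bars at (226,438) and (77,303) are look-alikes, so I rule them out by colour. The jig is at about (505,175), with its empty place on the left. Next I measure the bars and the jig.

```bash
cat >> h.py <<'E'
def bar(c,box,z,thr,s=None,dark=False):
    """fit rect to bar inside px box; returns centre, yaw, sizes in mm at height z"""
    x0,y0,x1,y1=box; im=cv2.cvtColor(c['pixels'][y0:y1,x0:x1],cv2.COLOR_BGR2HSV)
    m=((im[...,1]>thr) & ((im[...,2]<110) if dark else (im[...,2]>70))).astype(np.uint8)
    n,l,st,_=cv2.connectedComponentsWithStats(m); k=1+np.argmax(st[1:,4])
    ys,xs=np.nonzero(l==k)
    P=np.array([ground(c,(a+x0,b+y0),z,s)[:2] for a,b in zip(xs,ys)],np.float32)
    (cx,cy),(w,h),a=cv2.minAreaRect(P); 
    if w<h: w,h,a=h,w,a+90
    return np.round([cx,cy,(a+90)%180-90,w,h],1)
E
python3 - <<'E'
from h import *
c=capture('top')
print('runner',bar(c,(160,170,195,250),20,75))
print('slat',bar(c,(212,160,240,248),20,90,dark=True))
b=np.array([[403,90],[433,288],[607,263]])/2+[80,70]
g=[ground(c,p,12)[:2] for p in b]; print(np.round(g))
u=g[0]-g[1]; v=g[1]-g[2]
print(np.hypot(*u),np.hypot(*v),np.degrees(np.arctan2(u[1],u[0])),np.degrees(np.arctan2(v[1],v[0])))
for p in ([174,179.5],[181,240],[222,168],[229,240]): print(np.round(ground(c,p,20)))
im=cv2.cvtColor(c['pixels'],cv2.COLOR_BGR2HSV); print(im[211,178],im[211,190],im[205,225],im[205,210])
print(np.round(bar(c,(338,135,370,202),32,90),1))
E
```

```text
runner [423.  361.3   9.  197.4  31.1]
slat [441.  206.2   6.6 236.8  30.1]
[[ 739.   17.]
 [ 405.  -29.]
 [ 445. -316.]]
337.1090784524616 289.6451284470011 7.953848402741101 97.91929661395646
[520. 372.  20.]
[321. 346.  20.]
[557. 215.  20.]
[320. 190.  20.]
[ 17 138  98] [ 23  19 118] [  7 141  47] [ 25  25 122]
[ 554.  -217.3   -1.2  221.4  102.5]
```

>>> drive_tool(commands="0.3 -0.149 -0.08 0 0 0.05 100;0.3 -0.149 -0.08 0 0 0.05 100;0.3 -0.149 -0.08 0 0 0.05 100;0.3 -0.149 -0.08 0 0 0.05 100;0.3 -0.149 -0.08 0 0 0.05 100;0.3 -0.149 -0.08 0 0 0.05 100;0.3 -0.149 -0.08 0 0 0.05 100;0.3 -0.149 -0.08 0 0 0.05 100;0.3 -0.149 -0.08 0 0 0.05 100;0.3 -0.149 -0.08 0 0 0.05 100;0 0 0 0 0 0 100;0 0 0 0 0 0 100")

```text
time_s: 2.05
eef_pos: [424.1, 360.4, 167.6]
ee_rot: [-0.001, -0.077, 0.997, -0.0]
force: [0.3, 0.3, -0.0]
grip_width: 1.002
grip_force: 0.0
```

Run:
```python
from h import *
s=sense(); c=capture('wrist'); cv2.imwrite('pics/w1.png',c['pixels'])
print(s['eef_pos'],s['joints']); M=rot(s['ee_rot']).as_matrix(); print('tool y ang',np.degrees(np.arctan2(M[1,1],M[0,1])),M[:,2], cam(c,s)[0])
print(boxes_of(c,'runner')[:1],proj(c,[423,361,20],s))
```

```text
[424.10716611 360.42320327 167.62326958] [ 4.93860617e-01  4.55318375e-01  1.51219555e+00  7.74618843e-05
  1.17526535e+00 -1.23022704e+00]
tool y ang 98.78124429965834 [-1.07871412e-03 -4.99552043e-04 -9.99999293e-01] [356.87185547 350.4970888  293.63473348]
[{'position': [281.6, 178.5], 'confidence': 0.72}] [279.77359167 199.14754107]
```

View pics/w1.png

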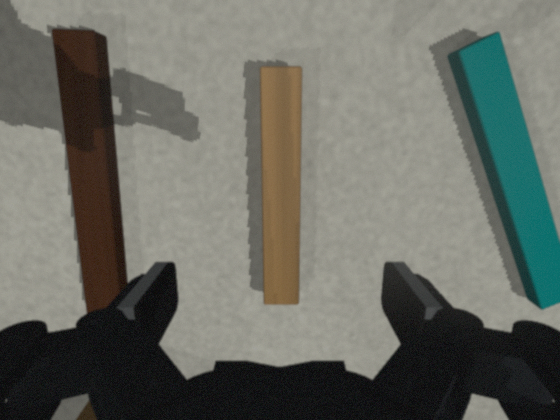

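The wrist view shows the whole pale runner at columns 262–302, rows 66–304. The dark slat is to its left and a turquoise bar to its right.

Run:
```python
from h import *
s=sense(); c=capture('wrist')
print(bar(c,(235,40,320,330),20,90,s))
print([np.round(ground(c,p,20,s)[:2],1) for p in ([262,67],[301,67],[264,304],[299,304])])
print([np.round(ground(c,p,20,s)[:2],1) for p in ([54,30],[95,30])])
```

```text
[420.3 361.1   8.8 197.9  30.7]
[array([323.7, 333.5]), array([319.2, 362.3]), array([520.1, 363.3]), array([515.2, 394.5])]
[array([322.3, 180.7]), array([317.7, 210.1])]
```

>>> drive_tool(commands="-0.03 0.006 -0.25 0 0 0 100;0 0 -0.25 0 0 0 100;0 0 -0.25 0 0 0 100;0 0 -0.25 0 0 0 100;0 0 -0.25 0 0 0 100;0 0 -0.15 0 0 0 100;0 0 -0.08 0 0 0 100;0 0 0 0 0 0 100;0 0 0 0 0 0 20;0 0 0 0 0 0 20;0 0 0 0 0 0 20;0 0 0 0 0 0 20;0 0 0 0 0 0 20;0 0 0 0 0 0 20;0 0 0 0 0 0 20;0 0 0 0 0 0 20", force=40)

```text
time_s: 3.53
eef_pos: [420.6, 362.2, 21.2]
ee_rot: [0.001, -0.078, 0.997, 0.0]
force: [-0.6, -0.1, 6.8]
grip_width: 0.363
grip_force: 41.1
```

>>> drive_tool(commands="0 0 0.1 0 0 0 20;0 0 0.3 0 0 0 20;0 0 0.3 0 0 0 20;0 0 0.3 0 0 0 20;0 0 0.3 0 0 0 20;0 0 0.3 0 0 0 20;0.08 -0.3 0 0 0 0 20;0.08 -0.3 0 0 0 0 20;0.08 -0.3 0 0 0 0 20;0.08 -0.3 0 0 0 0 20;0.08 -0.3 0 0 0 0 20;0.08 -0.3 0 0 0 0 20;0.08 -0.3 0 0 0 0 20;0.08 -0.3 0 0 0 0 20;0.08 -0.3 0 0 0 0 20;0.08 -0.3 0 0 0 0 20")

```text
time_s: 4.87
eef_pos: [500.1, 60.4, 181.0]
ee_rot: [0.0, -0.078, 0.997, -0.0]
force: [0.6, 0.5, -1.7]
grip_width: 0.361
grip_force: 40.3
```

>>> drive_tool(commands="0.07 -0.3 0 0 0 0 20;0.07 -0.3 0 0 0 0 20;0.07 -0.3 0 0 0 0 20;0.07 -0.3 0 0 0 0 20;0.07 -0.3 0 0 0 0 20;0 -0.1 0 0 0 0 20;0 0 0 0 0 0 20;0 0 0 0 0 0 20;0 0 0 0 0 0 20")

```text
time_s: 5.62
eef_pos: [534.9, -96.9, 180.5]
ee_rot: [-0.0, -0.078, 0.997, 0.0]
force: [0.1, 0.9, -0.7]
grip_width: 0.365
grip_force: 40.3
```

Run:
```python
from h import *
s=sense(); c=capture('wrist')
print(s['eef_pos'],s['joints'],s['grip_width']); M=rot(s['ee_rot']).as_matrix(); print('tool y ang',np.degrees(np.arctan2(M[1,1],M[0,1])),M[:,2])
im=c['pixels'].copy()
th=np.radians(7.95); O=np.array([579,-151,0]); J=lambda x,y,z: O+[x*np.cos(th)-y*np.sin(th),x*np.sin(th)+y*np.cos(th),z]
for p in [(-155,145,12),(-155,-145,12),(-130,82,20),(-100,82,20),(-100,38,20),(60,38,20),(-135,-44,32),(-135,-76,32),(65,-44,32),(65,-76,32),(70,82,26),(-115,-40,12)]:
    q=proj(c,J(*p),s); cv2.circle(im,tuple(int(round(v)) for v in q),3,(0,0,255),1)
cv2.imwrite('pics/w2.png',cv2.resize(im,(800,600),interpolation=cv2.INTER_CUBIC))
```

```text
[534.90193119 -96.87235762 180.5097979 ] [-3.94875343e-01  4.14360753e-01  1.53809696e+00  2.51368796e-04
  1.18943508e+00 -2.12260173e+00] 0.3645082269316926
tool y ang 98.98606624917608 [-1.87280467e-04  3.30813599e-04 -9.99999928e-01]
```

View pics/w2.png

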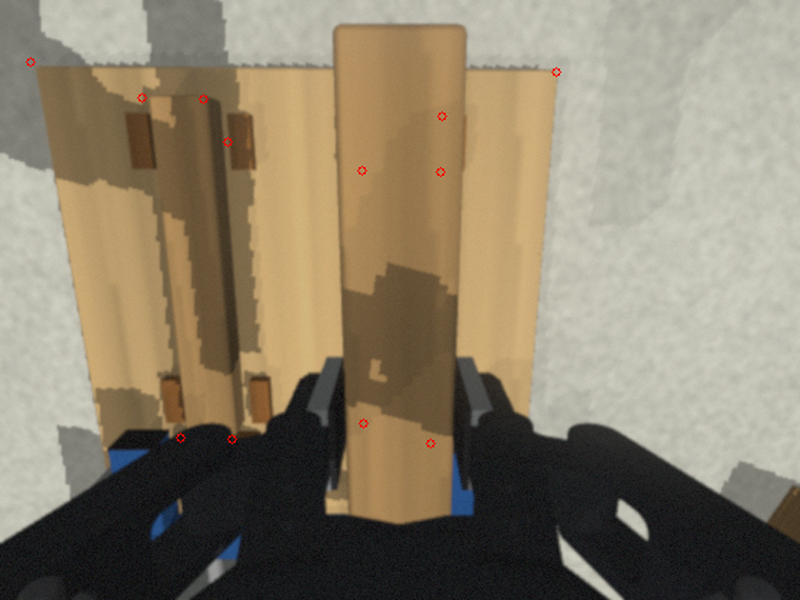

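The wrist view shows the jig board's near corners at (38,67) and (557,70). The twin sits between cleat pairs centred at about (190,140) and (216,399), and the held runner hangs straight above the empty place. I fit the jig pose to these features.

Run:
```python
from h import *
from scipy.optimize import least_squares
s=sense(); c=capture('wrist'); k=.7
G=lambda p,z: ground(c,np.array(p)*k,z,s)[:2]
# (point, z, jig x or None, jig y or None)
D=[((38,67),12,-155,-145),((557,70),12,-155,145),((300,68),12,-155,None),((65,210),12,None,-145),((90,360),12,None,-145),((546,220),12,None,145),((534,390),12,None,145),((190.5,140),20,-115,-60),((216.5,399),20,45,-60)]
g=[G(p,z) for p,z,_,_ in D]
def res(v,full=False):
    r=[]
    for q,(p,z,x,y) in zip(g,D):
        d=q-v[:2]; a=v[2]; l=np.array([d@[np.cos(a),np.sin(a)],d@[-np.sin(a),np.cos(a)]])
        if x is not None: r.append(l[0]-x)
        if y is not None: r.append(l[1]-y)
    return np.array(r)
o=least_squares(res,[579,-151,.139],x_scale=[1,1,.01],loss='soft_l1'); print(o.x,np.degrees(o.x[2]),np.round(res(o.x),1))
a=o.x[2];ux=np.array([np.cos(a),np.sin(a)]);uy=np.array([-ux[1],ux[0]])
print('place',o.x[:2]-35*ux+60*uy)
for p in [(150,96),(211,98)]: d=G(p,32)-o.x[:2]; print('twin end',d@ux,d@uy)
for p in [(335,28),(465,28)]: d=G(p,180.5-21+20)-s['eef_pos'][:2]; print('held end',d@ux,d@uy)
```

```text
[ 5.78907789e+02 -1.46389825e+02  1.50528201e-01] 8.624630615116754 [ 0.8  1.   0.6 -2.2  0.5  2.2  1.6 -1.2  0.5 -0.9 -0.6 -2.1 -1. ]
place [535.30594614 -92.31691808]
twin end -137.2126690268649 -74.5692717798515
twin end -136.42851703707692 -42.8026309406565
held end -98.47868208183114 -15.157689036848963
held end -98.66093801267145 15.212158117576344
```

>>> drive_tool(commands="0 0.04 -0.2 0 0 0 20;0 0 -0.2 0 0 0 20;0 0 -0.2 0 0 0 20;0 0 -0.2 0 0 0 20;0 0 -0.2 0 0 0 20;0 0 -0.2 0 0 0 20;0 0 -0.1 0 0 0 20;0 0 -0.06 0 0 0 20;0 0 -0.05 0 0 0 20;0 0 -0.05 0 0 0 20;0 0 -0.05 0 0 0 20;0 0 -0.05 0 0 0 20;0 0 0 0 0 0 20;0 0 0 0 0 0 20")

```text
time_s: 6.88
eef_pos: [537.3, -94.0, 28.6]
ee_rot: [0.003, -0.078, 0.997, -0.001]
force: [-7.0, 7.5, 33.0]
grip_width: 0.364
grip_force: 58.8
```

>>> drive_tool(commands="0 0 0.07 0 0 0 20;0 0 0 0 0 0 20;0 0 0 0 0 0 50;0 0 0 0 0 0 60;0 0 0 0 0 0 60;0 0 0 0 0 0 60;0 0 0.1 0 0 0 60;0 0 0.25 0 0 0 60;0 0 0.3 0 0 0 60;0 0 0.3 0 0 0 60;0 0 0.3 0 0 0 60;0 0 0.3 0 0 0 60;0 0 0 0 0 0 100;0 0 0 0 0 0 100")

```text
time_s: 8.05
eef_pos: [535.6, -94.2, 188.1]
ee_rot: [0.002, -0.078, 0.997, -0.001]
force: [0.2, -0.1, -0.7]
grip_width: 0.86
grip_force: 0.0
```

Run:
```python
from h import *
s=sense(); c=capture('wrist'); print(s['eef_pos'],s['force'],s['joints'])
cv2.imwrite('pics/w3.png',cv2.resize(c['pixels'],(800,600),interpolation=cv2.INTER_CUBIC))
```

```text
[535.63149841 -94.20212883 188.12878056] [ 0.24271483 -0.05097646 -0.66684519] [-3.89603243e-01  4.05174046e-01  1.53039408e+00  7.69916135e-06
  1.20253197e+00 -2.11635367e+00]
```

View pics/w3.png

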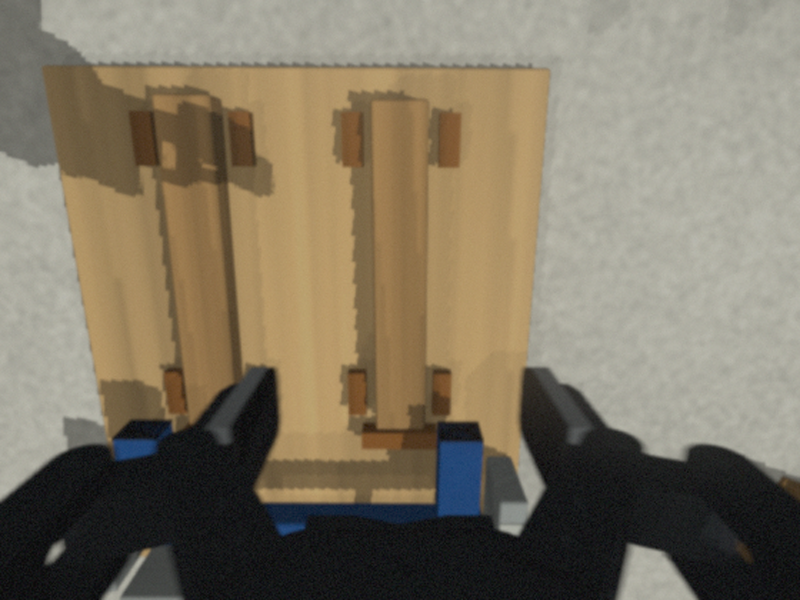

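The runner lies between all four cleats on the right side (columns 372–428), its far end just short of the end block at row 425, and the twin is unchanged. I refine the jig pose with these new features.

Run:
```python
from h import *
from scipy.optimize import least_squares
s=sense(); c=capture('wrist'); k=.7
G=lambda p,z: ground(c,np.array(p)*k,z,s)[:2]
D=[((44,67),12,-155,-145),((549,70),12,-155,145),((300,68),12,-155,None),((98,360),12,None,-145),((530,370),12,None,145),((193,138),20,-115,-60),((401,138),20,-115,60),((399.5,392),20,45,60),((460,424),58,55,97),((143,422),58,55,-97)]
g=[G(p,z) for p,z,_,_ in D]
def res(v):
    r=[]; a=v[2]
    for q,(p,z,x,y) in zip(g,D):
        d=q-v[:2]
        if x is not None: r.append(d@[np.cos(a),np.sin(a)]-x)
        if y is not None: r.append(d@[-np.sin(a),np.cos(a)]-y)
    return np.array(r)
o=least_squares(res,[579,-147,.15],x_scale=[1,1,.01],loss='soft_l1'); print(o.x,np.degrees(o.x[2]),np.round(res(o.x),1))
a=o.x[2];ux=np.array([np.cos(a),np.sin(a)]);uy=np.array([-ux[1],ux[0]])
for n,p,z in [('run near',(399.5,100),32),('run far',(400,428),32),('twin near',(180,95),32)]: d=G(p,z)-o.x[:2]; print(n,d@ux,d@uy)
t=capture('top'); print('slat',bar(t,(212,160,240,248),20,90,dark=True))
```

```text
[ 5.76481571e+02 -1.45683852e+02  1.56019954e-01] 8.939284899963878 [  1.5   3.    3.3  -2.3   2.2   4.2  -0.1   0.    0.9   0.1  -0.9  -1.6
  -1.8 -10.   -3.7 -11.5   6.3]
run near -133.6383494038473 58.28421512060696
run far 62.73421460584625 58.48336794884954
twin near -136.23597796909294 -58.81008299153111
slat [453.3 207.4   6.6 212.2  29.6]
```

>>> drive_tool(commands="-0.087 0.275 0 0 0 0 100;-0.087 0.275 0 0 0 0 100;-0.087 0.275 0 0 0 -0.05 100;-0.087 0.275 0 0 0 0 100;-0.087 0.275 0 0 0 0 100;-0.087 0.275 0 0 0 0 100;-0.087 0.275 0 0 0 0 100;-0.087 0.275 0 0 0 0 100;-0.087 0.275 0 0 0 0 100;-0.087 0.275 0 0 0 0 100;-0.087 0.275 0 0 0 0 100;0 0 0 0 0 0 100;0 0 0 0 0 0 100;0 0 0 0 0 0 100")

```text
time_s: 9.37
eef_pos: [439.3, 208.1, 185.6]
ee_rot: [-0.001, -0.058, 0.998, -0.0]
force: [0.9, -1.1, -0.1]
grip_width: 0.998
grip_force: 0.0
```

Run:
```python
from h import *
s=sense(); c=capture('wrist'); print(s['eef_pos'],s['joints']); M=rot(s['ee_rot']).as_matrix(); print('tool y ang',np.degrees(np.arctan2(M[1,1],M[0,1])))
p=proj(c,[440,208,20],s).astype(int); print(p)
print(bar(c,(235,5,325,370),20,90,s,dark=True))
cv2.imwrite('pics/w4.png',c['pixels'])
```

```text
[439.3379599  208.07917656 185.59453201] [ 2.00868631e-01  2.89962256e-01  1.70166545e+00 -2.82558363e-04
  1.15144933e+00 -1.48660450e+00]
tool y ang 96.69170697021544
[278 196]
[449.7 206.9   6.7 214.4  29.5]
```

View pics/w4.png

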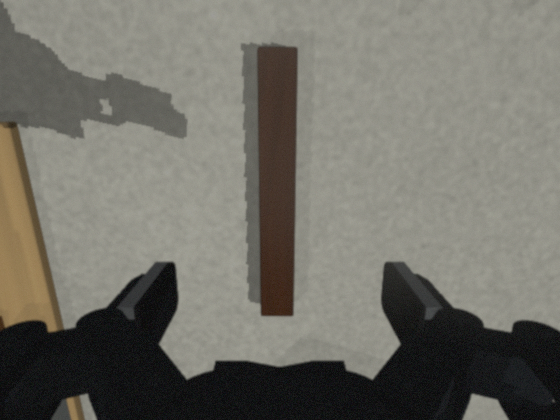

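The dark brown slat is fully visible at columns 259–297, rows 47–315.

Run:
```python
from h import *
s=sense(); c=capture('wrist')
a,b=[ground(c,p,20,s)[:2] for p in ((277.5,47),(277.5,315))]; d=b-a
print(a,b,(a+b)/2,np.hypot(*d),np.degrees(np.arctan2(d[1],d[0])))
```

```text
[321.44044492 193.01744937] [557.5463136  219.98665809] [439.49337926 206.50205373] 237.64115688285997 6.516371708144104
```

>>> drive_tool(commands="0 -0.015 -0.25 0 0 0 100;0 0 -0.25 0 0 0 100;0 0 -0.25 0 0 0 100;0 0 -0.25 0 0 0 100;0 0 -0.25 0 0 0 100;0 0 -0.25 0 0 0 100;0 0 -0.1 0 0 0 100;0 0 -0.04 0 0 0 100;0 0 0 0 0 0 100;0 0 0 0 0 0 20;0 0 0 0 0 0 20;0 0 0 0 0 0 20;0 0 0 0 0 0 20;0 0 0 0 0 0 20;0 0 0 0 0 0 20;0 0 0 0 0 0 20;0 0 0 0 0 0 20", force=50)

```text
time_s: 10.88
eef_pos: [439.9, 207.1, 23.1]
ee_rot: [0.001, -0.058, 0.998, 0.0]
force: [-1.3, 0.3, 5.6]
grip_width: 0.36
grip_force: 50.4
```

>>> drive_tool(commands="0 0 0.15 0 0 0 20;0 0 0.3 0 0 0 20;0 0 0.35 0 0 0 20;0 0 0.35 0 0 0 20;0 0 0.35 0 0 0 20;0.1 -0.234 0 0 0 -0.13 20;0.1 -0.234 0 0 0 -0.13 20;0.1 -0.234 0 0 0 -0.13 20;0.1 -0.234 0 0 0 -0.13 20;0.1 -0.234 0 0 0 -0.13 20;0.1 -0.234 0 0 0 -0.13 20;0.1 -0.234 0 0 0 -0.13 20;0.1 -0.234 0 0 0 -0.13 20;0.1 -0.234 0 0 0 -0.13 20;0.1 -0.234 0 0 0 -0.13 20;0.1 -0.234 0 0 0 -0.13 20;0.1 -0.234 0 0 0 -0.13 20;0.1 -0.234 0 0 0 -0.13 20;0.1 -0.234 0 0 0 -0.13 20;0.1 -0.234 0 0 0 -0.13 20")

```text
time_s: 12.55
eef_pos: [589.7, -145.2, 172.3]
ee_rot: [-0.0, 0.652, 0.758, -0.0]
force: [0.9, -0.2, -1.3]
grip_width: 0.357
grip_force: 49.9
```

>>> drive_tool(commands="0 0 0 0 0 0 20;0 0 0 0 0 0 20;0 0 0 0 0 0 20")

```text
time_s: 12.8
eef_pos: [589.2, -143.5, 172.1]
ee_rot: [-0.0, 0.649, 0.76, -0.0]
force: [-0.3, 0.1, -0.3]
grip_width: 0.362
grip_force: 49.9
```

Run:
```python
from h import *
s=sense(); c=capture('wrist'); print(s['eef_pos'],s['joints']); M=rot(s['ee_rot']).as_matrix(); print('tool y ang',np.degrees(np.arctan2(M[1,1],M[0,1])),M[:,2])
cv2.imwrite('pics/w5.png',cv2.resize(c['pixels'],(800,600)))
t=capture('top'); cv2.imwrite('pics/t5.png',cv2.resize(t['pixels'][80:230,240:440],(800,600),interpolation=cv2.INTER_CUBIC))
```

```text
[ 589.16362374 -143.51825047  172.14995936] [-4.32008595e-01  5.54562956e-01  1.34147730e+00  2.10473038e-04
  1.24632820e+00 -5.89189541e-01]
tool y ang 9.001964974259113 [-6.20993639e-04  5.05984535e-04 -9.99999679e-01]
```

View pics/w5.png

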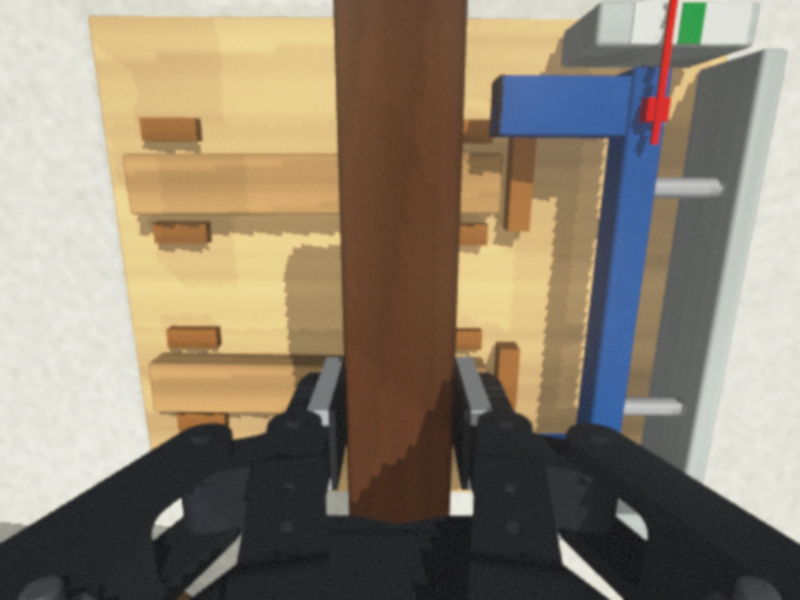

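The wrist view shows the slat held straight, both runners in their cleats, the blue +y pad at (495–630, 75–137), and the red pointer with its green zone at top right (660,100; 690,22). I check the jig pose once more from this view.

Run:
```python
from h import *
s=sense(); c=capture('wrist')
th=np.radians(8.7); ux=np.array([np.cos(th),np.sin(th)]); uy=np.array([-ux[1],ux[0]]); O=np.array([578.5,-146.2])
for n,p,z in [('corner -155,145',(90,16),12),('edge -155',(148,440),12),('pad front 55,110?',(500,76),58),('pad 55,84?',(496,135),58),('runner near +44..76',(124,156),32),('',(134,213),32),('endblk 70',(508,225),26),('cleat out near top -130',(140,118),20),('twin near',(152,364),32),('cleat -130',(167,328),20)]:
    g=ground(c,np.array(p)*.7,z,s)[:2]-O; print(n,np.round([g@ux,g@uy],1))
d=np.array(s['eef_pos'][:2])-O; print('tcp',d@ux,d@uy)
zz=s['eef_pos'][2]-3
g=[ground(c,np.array(p)*.7,zz,s)[:2]-O for p in [(336,2),(467,2),(347,480),(452,480)]]; print('slat top edges',[np.round([q@ux,q@uy],1) for q in g])
```

```text
corner -155,145 [-152.3  142.8]
edge -155 [-154.7 -107.5]
pad front 55,110? [ 55.5 107.5]
pad 55,84? [55.1 82.1]
runner near +44..76 [-133.8   72.2]
 [-132.7   42.7]
endblk 70 [70.6 36.5]
cleat out near top -130 [-128.9   91.9]
twin near [-134.3  -44.9]
cleat -130 [-128.8  -26.7]
tcp 11.08836099850862 1.4126083300597745
slat top edges [array([ -5.1, 105.4]), array([ 25.6, 105.6]), array([ -5.5, -24. ]), array([ 26.4, -23.8])]
```

>>> drive_tool(commands="0.09 -0.01 -0.1 0 0 0 20;0 0 -0.25 0 0 0 20;0 0 -0.25 0 0 0 20;0 0 -0.25 0 0 0 20;0 0 -0.17 0 0 0 20;0 0 -0.08 0 0 0 20;0 0 0 0 0 0 20;0 0 0 0 0 0 20")

```text
time_s: 13.62
eef_pos: [598.8, -144.9, 63.1]
ee_rot: [0.0, 0.65, 0.76, 0.0]
force: [0.5, -0.1, -0.7]
grip_width: 0.36
grip_force: 49.9
```

>>> drive_tool(commands="0 0 -0.02 0 0 0 20;0 0 -0.02 0 0 0 20;0 0 0 0 0 0 20")

```text
time_s: 13.87
eef_pos: [598.7, -145.1, 58.8]
ee_rot: [0.0, 0.65, 0.76, 0.0]
force: [-0.3, -0.2, -1.3]
grip_width: 0.363
grip_force: 49.9
```

>>> drive_tool(commands="0 0 -0.02 0 0 0 20;0 0 -0.01 0 0 0 20;0 0 0 0 0 0 20")

```text
time_s: 14.12
eef_pos: [598.5, -145.1, 55.2]
ee_rot: [-0.0, 0.65, 0.76, -0.0]
force: [-0.4, -0.3, -0.4]
grip_width: 0.362
grip_force: 49.9
```

>>> drive_tool(commands="0 0 -0.01 0 0 0 20;0 0 0 0 0 0 20")

```text
time_s: 14.28
eef_pos: [598.5, -145.1, 55.1]
ee_rot: [0.0, 0.65, 0.76, -0.0]
force: [-2.2, 0.5, 5.8]
grip_width: 0.356
grip_force: 50.7
```

>>> drive_tool(commands="0 0 -0.01 0 0 0 20;0 0 0 0 0 0 20")

```text
time_s: 14.45
eef_pos: [598.6, -145.1, 55.1]
ee_rot: [0.0, 0.65, 0.76, -0.0]
force: [-6.5, 2.7, 14.3]
grip_width: 0.36
grip_force: 51.6
```

>>> drive_tool(commands="0 0 0.014 0 0 0 20;0 0 0 0 0 0 20;0.03 0.005 0 0 0 0 20;0.03 0.004 0 0 0 0 20;0.03 0.005 0 0 0 0 20;0.03 0.004 0 0 0 0 20;0.03 0.005 0 0 0 0 20;0 0 0 0 0 0 20;0 0 0 0 0 0 20")

```text
time_s: 15.2
eef_pos: [613.9, -142.9, 55.1]
ee_rot: [0.001, 0.65, 0.76, 0.0]
force: [0.5, -0.5, 4.7]
grip_width: 0.358
grip_force: 50.6
```

>>> drive_tool(commands="0.02 0.003 0 0 0 0 20;0.02 0.003 0 0 0 0 20;0 0 0 0 0 0 20;0 0 0 0 0 0 20")

```text
time_s: 15.53
eef_pos: [617.5, -142.4, 55.1]
ee_rot: [0.0, 0.65, 0.76, -0.0]
force: [-2.2, -0.2, 6.2]
grip_width: 0.365
grip_force: 50.7
```

>>> drive_tool(commands="0.02 0.003 0 0 0 0 20;0.02 0.003 0 0 0 0 20;0 0 0 0 0 0 20;0 0 0 0 0 0 20")

```text
time_s: 15.87
eef_pos: [621.1, -141.8, 55.1]
ee_rot: [-0.0, 0.65, 0.76, -0.0]
force: [-5.3, -0.6, 7.8]
grip_width: 0.359
grip_force: 51.0
```

>>> drive_tool(commands="0.02 0.003 -0.0 0 0 0 20;0.02 0.003 0.003 0 0 0 20;0.02 0.003 0 0 0 0 20;0 0 0 0 0 0 20;0 0 0 0 0 0 20;0 0 0 0 0 0 20")

```text
time_s: 16.37
eef_pos: [626.3, -141.0, 55.1]
ee_rot: [-0.001, 0.65, 0.76, -0.001]
force: [-10.3, -1.1, 7.7]
grip_width: 0.361
grip_force: 51.0
```

Run:
```python
from h import *
s=sense(); c=capture('wrist'); print(s['eef_pos'],s['force'],s['wrist_torque']); M=rot(s['ee_rot']).as_matrix(); print('tool y ang',np.degrees(np.arctan2(M[1,1],M[0,1])),M[:,2])
t=capture('top'); a=cv2.resize(c['pixels'],(800,600)); 
cv2.imwrite('pics/w6.png',a)
```

```text
[ 626.28486813 -141.00998991   55.13494766] [-10.26038371  -1.0731857    7.71974551] [-0.22980219  1.48791856 -0.29548036]
tool y ang 8.895177543366016 [-3.42750533e-03  1.54479334e-04 -9.99994114e-01]
```

View pics/w6.png

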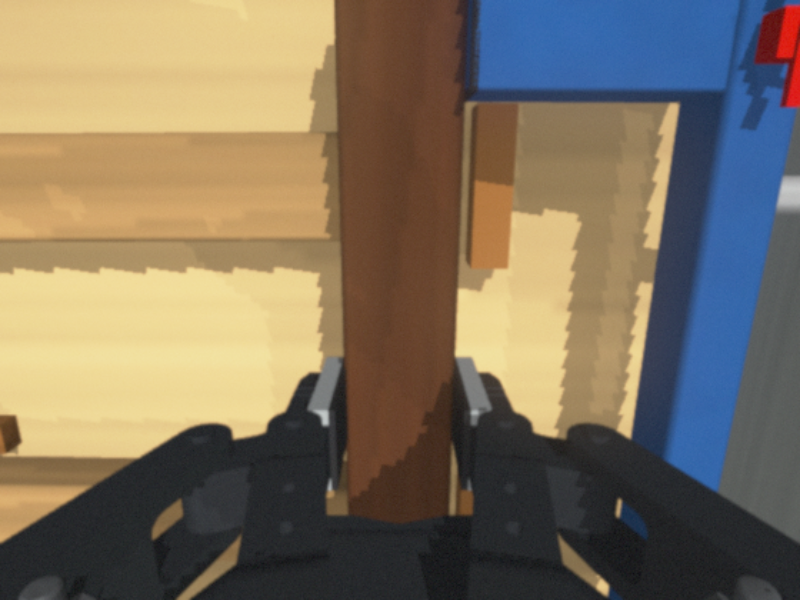

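The slat is flush on the +y pad at (470,50), across both runners, and the fence has moved. I check the pointer in the top and scene views.

Run:
```python
from h import *
t=capture('top'); c=capture('scene')
a=cv2.resize(t['pixels'][95:170,275:375],(400,300),interpolation=cv2.INTER_CUBIC)
b=cv2.resize(t['pixels'][108:138,278:318],(400,300),interpolation=cv2.INTER_CUBIC)
d=cv2.resize(c['pixels'][180:300,120:280],(400,300),interpolation=cv2.INTER_CUBIC)
e=cv2.resize(c['pixels'][240:288,200:264],(400,300),interpolation=cv2.INTER_CUBIC)
cv2.imwrite('pics/f.png',np.vstack([np.hstack([a,b]),np.hstack([d,e])]))
```

```text
(no output)
```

View pics/f.png

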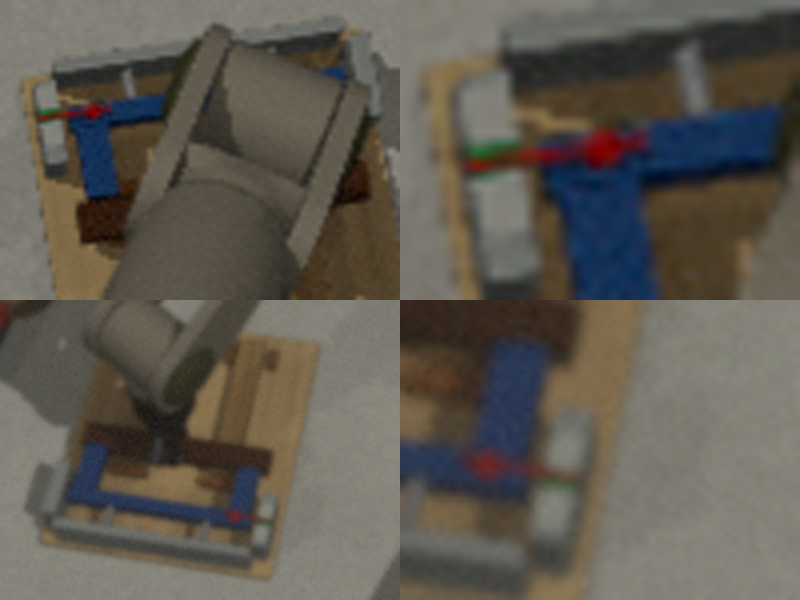

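The pointer is inside the green zone but short of its middle, with green showing beyond it. I push about 2 mm more.

>>> drive_tool(commands="0.01 0.0015 0 0 0 0 20;0.01 0.0015 0 0 0 0 20;0 0 0 0 0 0 20;0 0 0 0 0 0 20;0 0 0 0 0 0 20;0 0 0 0 0 0 20")

```text
time_s: 17.07
eef_pos: [627.8, -140.8, 55.1]
ee_rot: [-0.002, 0.65, 0.76, -0.001]
force: [-12.8, -0.6, 10.8]
grip_width: 0.362
grip_force: 51.2
```

Run:
```python
from h import *
s=sense(); print(s['eef_pos'],s['force'],s['time_s'],np.abs(s['dq']).max()); M=rot(s['ee_rot']).as_matrix(); print(np.degrees(np.arctan2(M[1,1],M[0,1])),M[:,2])
t=capture('top'); im=t['pixels'][108:138,278:318]
h=cv2.cvtColor(im,cv2.COLOR_BGR2HSV)
for n,m in [('green',(h[...,0]>40)&(h[...,0]<85)&(h[...,1]>90)),('red',((h[...,0]<6)|(h[...,0]>174))&(h[...,1]>150))]:
    y,x=np.nonzero(m); print(n,sorted(zip(x+278,y+108)))
```

```text
[ 627.84210436 -140.78119218   55.14730719] [-12.78364774  -0.56486119  10.75809625] 17.0667 0.001343916443709015
8.89902966878868 [-4.68255958e-03  1.76462624e-04 -9.99989021e-01]
green [(np.int64(289), np.int64(122)), (np.int64(289), np.int64(124))]
red [(np.int64(288), np.int64(123)), (np.int64(290), np.int64(123)), (np.int64(291), np.int64(123)), (np.int64(294), np.int64(122)), (np.int64(295), np.int64(122)), (np.int64(296), np.int64(122)), (np.int64(297), np.int64(121)), (np.int64(297), np.int64(122)), (np.int64(297), np.int64(123)), (np.int64(298), np.int64(120)), (np.int64(298), np.int64(121)), (np.int64(298), np.int64(122)), (np.int64(298), np.int64(123)), (np.int64(299), np.int64(121)), (np.int64(299), np.int64(122)), (np.int64(299), np.int64(123))]
```

```bash
python3 -c "
from h import *
print(finish_job())"
```

```text
the job is handed in; nothing more can be done
None
```

The job is handed in: the runner lies in its place and released, and the slat is held flat against the fence with the pointer at about mid-green and a wrist reading of about 13 N, which includes some friction. The hand-in returned no verdict.

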